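# Crimp a vial on the paddle-switch crimping station

### The arm

A 6-joint arm with a two-finger parallel gripper is mounted at the origin on the work surface. World frame = base frame: x ahead of the robot, y to its left, z up, the work surface at z = 0. Lengths are in m, angles in rad, forces in N, time in s.
With the tool pointing down it reaches from about 0.325 to 0.9 m from the base axis. Payload 6.1 kg.
Tool frame: the origin (TCP) lies at the centre of the arm's flange, where the gripper is bolted on; the fingertips stand 182 mm ahead of it and the grasp point (between the pads) lies 164 mm ahead of it; z points along the fingers, y is the line along which they close (so a half turn about z gives the same grasp; the last joint's range is limited). The gripper opens to 87 mm and grips with 3 to 60 N. Pads are 19 mm wide; open, the fingers measure 117 mm over their backs; the gripper's body (75 mm by 190 mm) begins 51 mm behind the grasp point.
Start: joints at [-1.387, 0.22, 1.526, -0, 1.395, -0.126], TCP at [0.191, -0.595, 0.405] pointing down, gripper open.
Joint ranges: [-2.98, 2.98], [-0.91, 2.08], [0.09, 2.57], [-1.24, 4.39], [0.2, 2.65], [-2.68, 2.68]. Speed limits (rad/s): [2.57, 2.57, 3.01, 3.14, 3.14, 3.14].

### API

Orientations are given as a rotation vector (axis times angle).
In Python, from workcell import state, optics, robot gives the robot as it stands. The module is installed in compiled form; this text tells all that it offers.
- The arm moves only by the tool arm_command, never from a script. Its argument "series" is a list that holds one entry, the list of rows, each a list of 7 numbers: the shift along the tool's x, y, z in mm, then the turn, a rotation vector about the tool's x, y, z in degrees, then the opening, from 0 (shut) to 1 (fully open). A call has 1 to 12 rows; each row shifts and turns the commanded pose from where the row before left it, along the tool's axes as they then stand; what a row does not reach is not made up. A row lasts 1/12 s, in which the tool goes at most 41.7 mm and 7.16 degrees, less where a joint would pass 70% of its speed; a pose out of reach is approached as far as the arm can. A call is refused whole if a number of a shift passes 41.7 or a number of a turn 7.16, either way. A call with a gripper value outside its range is refused whole. The fingers move at their own pace and stop on an object; the grip force is fixed at half the most. Time passes only in rows, so rows that do not move let the fingers close. It gives the time, the measured TCP pose, the force, the opening and the grip force at its end, in the units of the state.
- state(): the state, without advancing time (a new reading comes with each control period).
- optics.read_camera(name): name is "scene" or "top"; returns a dict with "pixels" (400x640x3 uint8, red, green, blue), "fx", "fy", "cx", "cy" (pixels), "k1" (the pictures are not rectified: a ray, as slopes to the right and down, at radius r is drawn at 1 + k1 r^2 times it, then the intrinsics apply), "R" (3x3) and "t" (3): a world point X has camera coordinates R X + t. Camera axes: x right, y down, z forward; pixel columns grow to the right and rows downward; lengths in m; the calibration is good to about 2 mm. A picture is of the moment at which its call begins. There is no depth.
- robot.hand_in(): hands the job in; it is judged then, once.
The state is a dict: "time_s": time; "q": joint angles; "joint_velocities": joint speeds; "joint_torque": joint torques, N m; "ee_pos": TCP position; "tcp_rot": TCP orientation; "wrist_force": force on the tool from outside, world axes, zero at the start; "wrist_torque": the same for the moment, N m; "finger_gap": finger opening in m; "grip_force": force on a finger pad.
Only numpy, scipy, OpenCV 4.12 (cv2) and the standard library are available. Lean on these libraries where they do the work, as an engineer would, in place of code of your own. Each camera call takes 0.05 s, during which the arm holds its last target. There are 200 camera calls.

### The job

Stand the short metal-capped vial upright in the round cup of the crimping station's shuttle and push the shuttle fully home, so that the vial is under the crimping head. Then flip the lock-off lever on the paddle forward (towards the head) and, keeping it forward, squeeze the paddle gently but fully home against the handle for a good second to crimp the cap, and let go so that paddle and lever spring back. Leave the vial in the cup under the head, the shuttle home, and the taller vial where it is.

Things in the scene. Friction and masses are not known exactly. Their poses are not given: they have to be found in the camera images.
- station: Crimping station, fixed: 110 x 420 mm base plate with a tool lying level along y. Origin on the counter; z up. White handle bar: x -18 to 18, y -80 to 120, z 82 to 128 mm; grey battery (top 135 mm) on its rear, +y end. Steel head (48 mm dia., top 144 mm) at the forward, -y end. Paddle and lever on its +x side. Nothing else stands beside the handle above z = 60 mm.
- vial: Vial to crimp: short clear glass vial, 22 mm diameter, 46 mm tall: glass body 34 mm tall, neck, then an aluminium cap 20 mm in diameter, 8 mm tall. About 30 g. Stands upright, loose on the counter; origin at the centre of its underside, z up its axis.
- cup (a point): Centre of the floor of the shuttle's round steel cup, 16.5 mm above the counter; the vial stands on this floor. Inner diameter 27 mm, outer 34 mm, rim 8 mm above the floor. Moves with the shuttle. Axes parallel to the station's.
- shuttle (a joint): How far the shuttle is pushed in, m: starts at 0 to 0.02 (out), 0.09 is fully home at a hard stop, the cup then on the head's axis. It slides along the station's +y and stays where it is left; about 3 N moves it.
- shuttle_handle (a point): Middle of the top edge of the outer (station -y) face of the shuttle's upright black handle plate, to be pushed towards station +y. Plate 34 mm wide (x), 8 mm thick, top 66.5 mm and bottom 10.5 mm above the counter; its outer face is 84 mm from the cup's centre.
- head_axis (a point): Point on the head's vertical axis, at station x = 0, y = -70 mm, 17 mm above the counter: the cup's floor centre comes here when the shuttle is home. The collet under the head hangs 69 mm above the counter, over the vial, and comes down 10 mm when the paddle is squeezed home.
- paddle (a joint): Paddle angle, rad: 0 let go, 0.10 squeezed home; springs back. Black plate 130 long, 26 tall (z 92 to 118), 6 mm thick, on a vertical hinge at station x = 23, y = 125 mm, reaching forward. Outer face when home: station x = 29 mm. Takes 5 N near the lever to start, 10 N at home; over 25 N a finger harms it. With the lever back it jams after 1 to 4 mm.
- lock_lever (a joint): Lever angle, rad: 0 back (locked, leaning 0.1 rad rearward of straight out), 1.55 forward, folded flat on the paddle, its outer side then 4 mm proud of it. A grey tab 4 mm thick, 20 tall (z 95 to 115), standing out 19 mm from the paddle. Sprung: pushed forward on its rear side by 2 to 5 N, it swings back when let go. From 0.8 on a squeeze on top of it folds it flat; while back, that only locks it.
- paddle_mid (a point): Point on the paddle's outer face 91 mm forward of its hinge, 105 mm above the counter, station x = 38 mm when let go. The lever's vertical pivot, 3 mm under this face, is set anywhere up to 13 mm forward or rearward of here along the paddle, differently each time: see or feel where it is. Its axes are the paddle's (0.1 rad from the station's when let go).
- tall_vial: Bystander: a taller vial, 22 mm diameter, 70 mm tall, with a white plastic screw cap. It and the short vial may stand in either place. Origin at the centre of its underside.

How it is judged:
By the outcome, as a careful person would: the job done as asked, in the order asked, and still so for the second after the job is handed in, with the robot touching nothing.
It also fails if it takes over 67 s, if anything falls off the work surface, if the arm or the gripper's body presses on something with over 40 N, if the wrist force passes 120 N, or if a joint passes its speed limit or range.

## Working session

There is one attempt and no reset: what is moved stays moved. The work goes in short steps, Python scripts to look and compute and a tool call to move; the robot and the scene stay as the last step left them, time stands still between calls to the robot, and variables do not carry over. Pictures are saved under pics/ and viewed, at most 12 in all, crops included, and the job is handed in when it is done.

Besides the shell and the picture viewer there is one more tool, called after "Call:" by a JSON object that holds its "op" and its "data". arm_command: Moves the arm, as the interface text tells. Its arguments: {"type":"object","properties":{"series":{"type":"array","items":{"type":"array","items":{"type":"array","items":{"type":"number"}}}}},"required":["series"]}

```bash
mkdir -p pics
cat > h.py <<'E'
import numpy as np, cv2
from scipy.spatial.transform import Rotation as Ro
from workcell import state, optics, robot
def cam(n,f=None):
    c=optics.read_camera(n)
    if f: cv2.imwrite('pics/'+f,cv2.cvtColor(c['pixels'],cv2.COLOR_RGB2BGR))
    return c
def ray(c,u,v):
    K=np.array([[c['fx'],0,c['cx']],[0,c['fy'],c['cy']],[0,0,1]])
    p=cv2.undistortPoints(np.array([[[u,v]]],float),K,np.array([c['k1'],0,0,0.]))[0,0]
    R=np.array(c['R']);return -R.T@np.array(c['t']),R.T@np.array([p[0],p[1],1])
def onz(c,u,v,z):
    o,d=ray(c,u,v);return o+d*(z-o[2])/d[2]
def proj(c,X):
    K=np.array([[c['fx'],0,c['cx']],[0,c['fy'],c['cy']],[0,0,1]])
    return cv2.projectPoints(np.atleast_2d(X).astype(float),cv2.Rodrigues(np.array(c['R']))[0],np.array(c['t'],float),K,np.array([c['k1'],0,0,0.]))[0][:,0]
E
python3 - <<'E'
from h import *
for n in('scene','top'):
    c=cam(n,n+'1.png');print(n,{k:c[k] for k in('fx','fy','cx','cy','k1')},np.round(-np.array(c['R']).T@c['t'],3),np.round(c['R'],2).tolist())
s=state();print(s['time_s'],s['ee_pos'],s['tcp_rot'],s['finger_gap'],s['wrist_force'])
E
```

```text
scene {'fx': 494.19523377017276, 'fy': 494.19523377017276, 'cx': 326.20067828405183, 'cy': 197.96092178852476, 'k1': 0.016241575266510266} [ 1.13  -0.713  0.854] [[0.78, 0.63, 0.01], [0.4, -0.49, -0.78], [-0.48, 0.61, -0.63]]
top {'fx': 429.2723280657934, 'fy': 429.2723280657934, 'cx': 313.3020945161762, 'cy': 208.1409290529416, 'k1': -0.013361598417979513} [0.333 0.028 1.04 ] [[-0.04, -1.0, -0.0], [-0.98, 0.04, -0.2], [0.2, -0.0, -0.98]]
0.1 [ 0.19049687 -0.59501607  0.40374697] [-3.10225935e+00 -4.84430379e-01  1.14597419e-04] 0.08739086005101877 [-0.96633685 -0.36354263  0.80059613]
```

View pics/scene1.png

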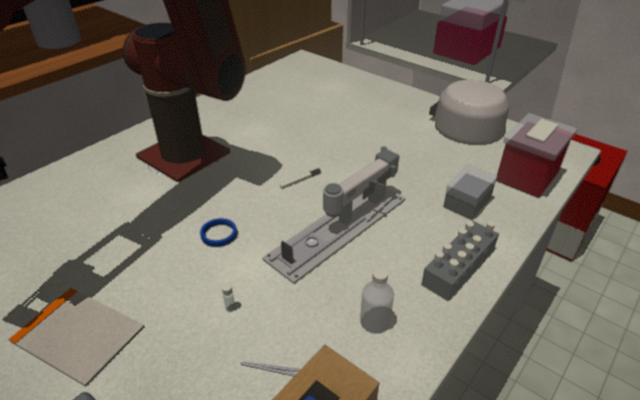

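View pics/top1.png

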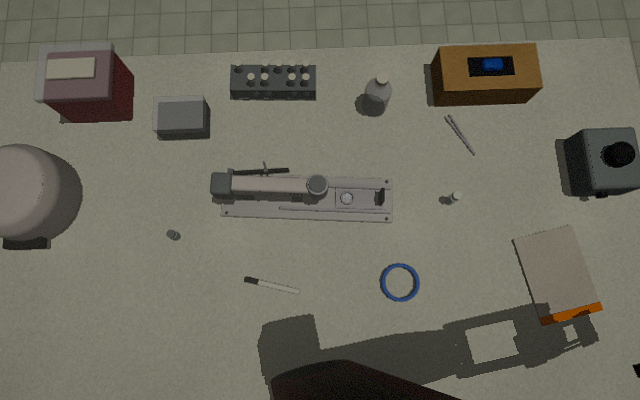

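The top view shows the station at the centre, with the head at (317,184), the cup at (347,198), the shuttle plate at (380,198) and the paddle and lever near (265,168). There are vials at (455,196) and (173,235). I'll zoom in to tell them apart.

Run:
```python
import cv2,numpy as np
t=cv2.imread('pics/top1.png')
a=cv2.resize(t[150:235,200:400],(800,340),interpolation=cv2.INTER_CUBIC)
b=cv2.resize(t[180:214,435:475],(320,260),interpolation=cv2.INTER_CUBIC)
d=cv2.resize(t[218:252,153:193],(320,260),interpolation=cv2.INTER_CUBIC)
cv2.imwrite('pics/z1.png',cv2.convertScaleAbs(np.vstack([a,np.hstack([b,d,np.zeros((260,160,3),np.uint8)])]),alpha=1.5))
```

```text
(no output)
```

View pics/z1.png

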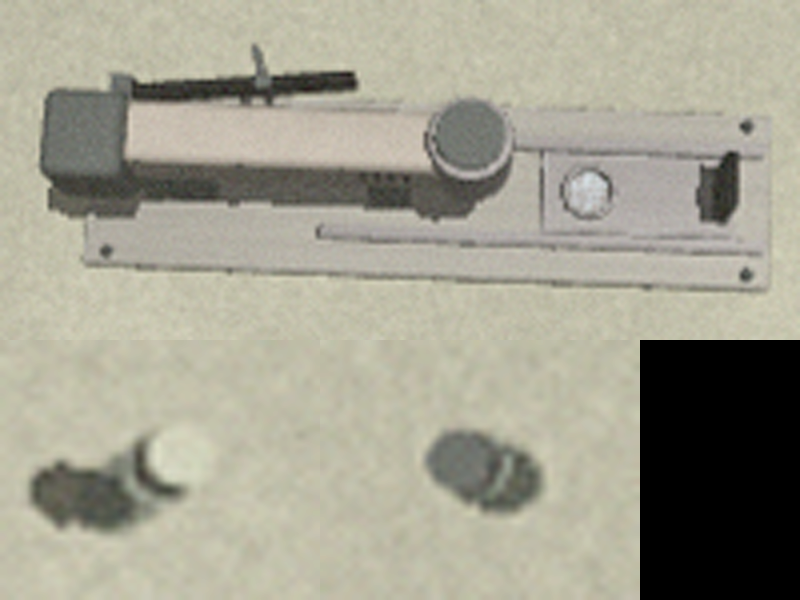

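Run:
```python
from h import *
c=cam('top');s=cam('scene','scene2.png')
f=lambda x,y,z:onz(c,200+x/4-.375,150+y/4-.375,z)
P={}
for n,x,y,z in[('head',470,133,.144),('cuprim',588,192,.0245),('screwR1',746,126,.006),('screwR2',746,274,.006),('screwL',105,251,.006),('cornR2',770,291,.006),('cornL',83,265,.006),('cornR1',770,115,.006),('padtip',356,80,.118),('padtop_hinge',135,90,.118),('levbase',263,86,.115),('levtip',256,45,.115),('plate_a',738,152,.0665),('plate_b',738,208,.0665),('hu1',128,103,.128),('hu2',430,113,.128),('bat1',52,90,.135),('bat2',127,93,.135),('bat3',122,177,.135),('bat4',40,172,.135)]:
    P[n]=f(x,y,z);print(n,np.round(P[n]*1000,1))
v=onz(c,153+143/8-.5,218+122/7.65-.5,.046);print('vial',v*1000)
d=P['cornL']-P['cornR2'];yaw=np.arctan2(-d[0],d[1]);print('yaw plate',yaw)
d=P['head']-P['cuprim'];print('yaw cup-head',np.arctan2(-d[0],d[1]))
R=lambda a:np.array([[np.cos(a),-np.sin(a)],[np.sin(a),np.cos(a)]])
o=P['head'][:2]-R(yaw)@[0,-.07];print('origin',o)
for n in P:print(n,np.round(R(yaw).T@(P[n][:2]-o)*1000,1))
# check in scene view
Rz=R(yaw)
for n,X in dict(head=(0,-.07,.144),batt=(0,.12,.128),cup=P['cuprim'],vial=v).items():
    X=np.array(X,float)
    if n in('head','batt'): X[:2]=o+Rz@X[:2]
    print(n,proj(s,X))
i=cv2.imread('pics/scene2.png');cv2.imwrite('pics/z2.png',cv2.convertScaleAbs(cv2.resize(i[140:285,255:415],(800,600)[:1]+(725,))[:,:],alpha=1.5)[:600])
```

```text
head [571.2  14.  144. ]
cuprim [562.9 -57.8  24.5]
screwR1 [ 604.9 -160.     6. ]
screwR2 [ 511.6 -152.8    6. ]
screwL [542.9 239.1   6. ]
cornR2 [ 500.4 -166.7    6. ]
cornL [534.7 252.7   6. ]
cornR1 [ 611.4 -175.5    6. ]
padtip [611.4  75.8 118. ]
padtop_hinge [611.1 199.4 118. ]
levbase [611.1 128.2 115. ]
levtip [635.3 131.6 115. ]
plate_a [ 573.5 -143.1   66.5]
plate_b [ 540.1 -140.6   66.5]
hu1 [600.8 201.4 128. ]
hu2 [587.7  35.2 128. ]
bat1 [607.9 241.8 135. ]
bat2 [604.4 200.6 135. ]
bat3 [557.2 203.5 135. ]
bat4 [561.9 248.1 135. ]
vial [490.04843665 361.25259162  46.        ]
yaw plate -0.08154854484138066
yaw cup-head -0.1143987371242
origin [0.57687106 0.08373294]
head [ -0. -70.]
cuprim [  -2.4 -142.2]
screwR1 [  47.8 -240.6]
screwR2 [ -45.8 -241.1]
screwL [-46.5 152.1]
cornR2 [ -55.8 -255.8]
cornL [-55.8 164.9]
cornR1 [  55.5 -255.5]
padtip [35.1 -5.1]
padtop_hinge [ 24.7 118. ]
levbase [30.5 47.1]
levtip [54.3 52.5]
plate_a [  15.2 -226.4]
plate_b [ -18.3 -226.6]
hu1 [ 14.2 119.2]
hu2 [ 14.8 -47.5]
bat1 [ 18.1 160. ]
bat2 [ 17.9 118.7]
bat3 [-29.4 117.7]
bat4 [-28.3 162.6]
head [[332.96389946 187.57276742]]
batt [[382.9923155  160.18513841]]
cup [[311.04411383 239.3301237 ]]
vial [[383.3319886 147.8579095]]
```

View pics/z2.png

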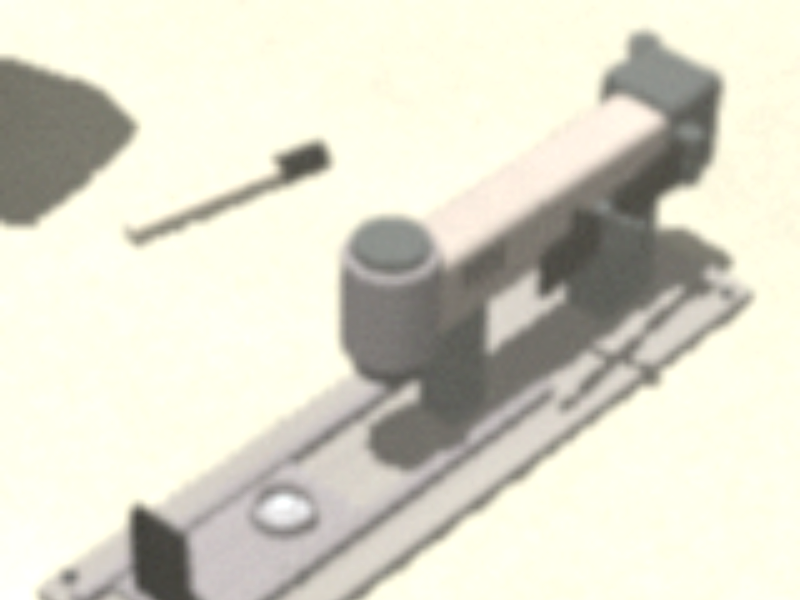

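The zoomed views settle it. The short metal-capped vial is the one at top pixel (171,234), and its cap shows behind the battery at scene (383,148), which agrees with the ray. The head and cup also agree in both views. The station yaw is about -0.08 and the shuttle is about 18 mm in. Next I'll swing round to the vial.

Call:
{"op": "arm_command", "data": {"series": [[[39.5,-1.25,0,0,0,-3.62,1],[39.5,-1.25,0,0,0,-3.62,1],[39.5,-1.25,0,0,0,-3.62,1],[39.5,-1.25,0,0,0,-3.62,1],[39.5,-1.25,0,0,0,-3.62,1],[39.5,-1.25,0,0,0,-3.62,1],[39.5,-1.25,0,0,0,-3.62,1],[39.5,-1.25,0,0,0,-3.62,1],[39.5,-1.25,0,0,0,-3.62,1],[39.5,-1.25,0,0,0,-3.62,1],[39.5,-1.25,0,0,0,-3.62,1],[39.5,-1.25,0,0,0,-3.62,1]]]}}

```text
time_s: 1.2
ee_pos: [0.549, -0.2992, 0.4045]
tcp_rot: [-2.702, -1.603, 0.0]
wrist_force: [0.7, -0.3, -0.3]
finger_gap: 0.0868
grip_force: 0.0
```

Call:
{"op": "arm_command", "data": {"series": [[[39.5,-1.25,0,0,0,-3.62,1],[39.5,-1.25,0,0,0,-3.62,1],[39.5,-1.25,0,0,0,-3.62,1],[39.5,-1.25,0,0,0,-3.62,1],[39.5,-1.25,0,0,0,-3.62,1],[39.5,-1.25,0,0,0,-3.62,1],[39.5,-1.25,0,0,0,-3.62,1],[39.5,-1.25,0,0,0,-3.62,1],[39.5,-1.25,0,0,0,-3.62,1],[39.5,-1.25,0,0,0,-3.62,1],[39.5,-1.25,0,0,0,-3.62,1],[39.5,-1.25,0,0,0,-3.62,1]]]}}

```text
time_s: 2.2
ee_pos: [0.6047, 0.1605, 0.4045]
tcp_rot: [-1.917, -2.489, 0.0]
wrist_force: [-0.1, 0.0, 0.5]
finger_gap: 0.0872
grip_force: 0.0
```

Call:
{"op": "arm_command", "data": {"series": [[[39.5,-1.25,0,0,0,-3.62,1],[39.5,-1.25,0,0,0,-3.62,1],[39.5,-1.25,10,0,0,-3.62,1],[39.5,-1.25,20,0,0,-3.62,1],[39.5,-1.25,35,0,0,-3.62,1],[39.5,-1.25,35,0,0,-3.62,1],[0,0,0,0,0,0,1],[0,0,0,0,0,0,1]]]}}

```text
time_s: 2.87
ee_pos: [0.5117, 0.3564, 0.3178]
tcp_rot: [-1.412, -2.803, 0.007]
wrist_force: [-0.0, -0.5, 0.2]
finger_gap: 0.0868
grip_force: 0.0
```

```bash
cat >> h.py <<'E'
def delta(target):
    "tool-frame mm from the current TCP to a world point"
    s=state();R=Ro.from_rotvec(s['tcp_rot']).as_matrix()
    return np.round(R.T@(np.array(target)-s['ee_pos'])*1000,1)
def axes():
    s=state();R=Ro.from_rotvec(s['tcp_rot']).as_matrix()
    print('t',round(s['time_s'],2),'p',np.round(np.array(s['ee_pos'])*1000,1),'yang',np.degrees(np.arctan2(R[1,1],R[0,1])).round(2),'z',R[:,2].round(4),'F',np.round(s['wrist_force'],1),'gap',round(s['finger_gap']*1000,1),'grip',round(s['grip_force'],1),'q',np.round(s['q'],2))
E
python3 - <<'E'
from h import *
axes();print(delta((.490,.3613,.193)))
c=cam('top','t2.png');s=cam('scene','s2.png')
E
```

```text
t 2.87 p [511.7 356.4 317.8] yang 36.52 z [-0.0048 -0.0025 -1.    ] F [-0.  -0.5  0.2] gap 86.8 grip 0.0 q [ 0.48  0.29  1.61 -0.    1.25 -0.16]
[ 16.8 -13.8 124.9]
```

Call:
{"op": "arm_command", "data": {"series": [[[0,0,0,0,0,0,1],[0,0,0,0,0,0,1]]]}}

```text
time_s: 3.13
ee_pos: [0.515, 0.3545, 0.3223]
tcp_rot: [1.42, 2.8, 0.003]
wrist_force: [-0.4, 0.5, -0.6]
finger_gap: 0.0868
grip_force: 0.0
```

Run:
```python
from h import *
axes();print(delta((.490,.3613,.193)))
```

```text
t 3.13 p [515.  354.5 322.3] yang 36.23 z [ 0.0026  0.0011 -1.    ] F [-0.4  0.5 -0.6] gap 86.8 grip 0.0 q [ 0.48  0.29  1.6  -0.    1.25 -0.16]
[ 20.3 -16.5 129.3]
```

Call:
{"op": "arm_command", "data": {"series": [[[7,-5.5,8,0,0,0,1],[7,-5.5,12,0,0,0,1],[6.3,-5.5,12,0,0,0,1],[0,0,12,0,0,0,1],[0,0,8,0,0,0,1],[0,0,8,0,0,0,1],[0,0,0,0,0,0,1],[0,0,0,0,0,0,1]]]}}

```text
time_s: 3.8
ee_pos: [0.4884, 0.3618, 0.2599]
tcp_rot: [-1.418, -2.803, 0.002]
wrist_force: [0.3, 0.1, 0.5]
finger_gap: 0.0866
grip_force: 0.0
```

Run:
```python
from h import *
axes();print(delta((.490,.3613,.193)))
c=cam('top','t3.png');cam('scene','s3.png')
p=proj(c,[.49,.3613,.046])[0];print(p)
t=cv2.imread('pics/t3.png');x,y=map(int,p);a=cv2.resize(t[y-40:y+40,x-50:x+50],(500,400),interpolation=2)
cv2.imwrite('pics/z3.png',cv2.convertScaleAbs(a,alpha=1.5))
```

```text
t 3.8 p [488.4 361.8 259.9] yang 36.34 z [-1.1e-03 -7.0e-04 -1.0e+00] F [0.3 0.1 0.5] gap 86.6 grip 0.0 q [ 0.51  0.32  1.69 -0.    1.13 -0.13]
[-1.3  1.1 66.9]
[170.35432109 233.46904517]
```

View pics/z3.png

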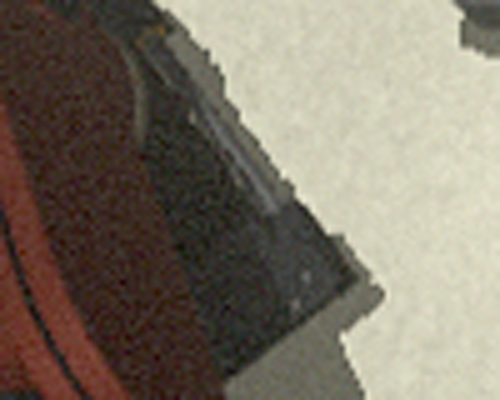

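The arm hides the vial, but the position was confirmed from two views, so I'll descend and grip.

Call:
{"op": "arm_command", "data": {"series": [[[-1.3,1.1,20,0,0,0,1],[0,0,20,0,0,0,1],[0,0,15,0,0,0,1],[0,0,11,0,0,0,1],[0,0,0,0,0,0,1],[0,0,0,0,0,0,1],[0,0,0,0,0,0,0.1],[0,0,0,0,0,0,0.1],[0,0,0,0,0,0,0.1],[0,0,0,0,0,0,0.1],[0,0,0,0,0,0,0.1],[0,0,0,0,0,0,0.1]]]}}

```text
time_s: 4.9
ee_pos: [0.4901, 0.3616, 0.195]
tcp_rot: [1.418, 2.803, 0.001]
wrist_force: [0.5, -0.6, 0.3]
finger_gap: 0.0552
grip_force: 0.0
```

Call:
{"op": "arm_command", "data": {"series": [[[0,0,0,0,0,0,0.1],[0,0,0,0,0,0,0.1],[0,0,0,0,0,0,0.1],[0,0,0,0,0,0,0.1],[0,0,0,0,0,0,0.1]]]}}

```text
time_s: 5.32
ee_pos: [0.49, 0.3615, 0.1946]
tcp_rot: [-1.418, -2.803, 0.0]
wrist_force: [0.0, 0.4, 0.1]
finger_gap: 0.0214
grip_force: 6.6
```

Run:
```python
from h import *
axes()
```

```text
t 5.32 p [490.  361.5 194.6] yang 36.35 z [-1.e-04 -0.e+00 -1.e+00] F [0.  0.4 0.1] gap 21.4 grip 6.6 q [ 0.51  0.41  1.71  0.    1.02 -0.13]
```

Call:
{"op": "arm_command", "data": {"series": [[[0,0,-10,0,0,0,0.1],[0,0,-25,0,0,0,0.1],[0,0,-35,0,0,0,0.1],[0,0,-35,0,0,0,0.1],[0,0,-35,0,0,0,0.1],[0,0,-25,0,0,0,0.1],[0,0,-10,0,0,0,0.1],[0,0,0,0,0,0,0.1]]]}}

```text
time_s: 5.98
ee_pos: [0.4908, 0.3619, 0.3738]
tcp_rot: [1.416, 2.8, 0.009]
wrist_force: [0.9, -0.3, -0.4]
finger_gap: 0.0212
grip_force: 30.4
```

Call:
{"op": "arm_command", "data": {"series": [[[-18.2,-0.27,0,0,0,1.71,0.1],[-36.3,-1.08,0,0,0,3.417,0.1],[-36.3,-1.08,0,0,0,3.417,0.1],[-36.3,-1.08,0,0,0,3.417,0.1],[-36.3,-1.08,0,0,0,3.417,0.1],[-36.3,-1.08,0,0,0,3.417,0.1],[-36.3,-1.08,0,0,0,3.417,0.1],[-36.3,-1.08,0,0,0,3.417,0.1],[-36.3,-1.08,0,0,0,3.417,0.1],[-36.3,-1.08,0,0,0,3.417,0.1],[-36.3,-1.08,0,0,0,3.417,0.1],[-36.3,-1.08,0,0,0,3.417,0.1]]]}}

```text
time_s: 6.98
ee_pos: [0.6071, -0.0325, 0.3665]
tcp_rot: [-2.279, -2.158, 0.004]
wrist_force: [0.1, 0.8, -0.1]
finger_gap: 0.0214
grip_force: 30.4
```

Call:
{"op": "arm_command", "data": {"series": [[[-18.2,-0.27,0,0,0,1.71,0.1],[0,0,0,0,0,0,0.1],[0,0,0,0,0,0,0.1]]]}}

```text
time_s: 7.23
ee_pos: [0.6059, -0.05, 0.367]
tcp_rot: [-2.309, -2.125, 0.003]
wrist_force: [-0.4, -0.3, -1.4]
finger_gap: 0.0213
grip_force: 30.4
```

Run:
```python
from h import *
axes()
c=cam('top','t4.png');s=cam('scene','s4.png')
for a,b in[((200+588/4-.375,150+192/4-.375),(255+286/5-.4,140+510/5-.4))]:
    o1,d1=ray(c,*a);o2,d2=ray(s,*b)
    k=np.linalg.lstsq(np.c_[d1,-d2],o2-o1,rcond=None)[0];p,q=o1+k[0]*d1,o2+k[1]*d2
    print('tri',p*1000,q*1000)
# bright disc centroid in scene2 / top1
for n,f,x0,x1,y0,y1 in((c,'top1',338,356,189,208),(s,'scene2',302,322,232,252)):
    g=cv2.cvtColor(cv2.imread(f'pics/{f}.png'),6)[y0:y1,x0:x1];m=g>g.max()*.8
    M=np.argwhere(m);print(f,g.max(),M[:,::-1].mean(0)+[x0,y0],M.min(0)[::-1]+[x0,y0],M.max(0)[::-1]+[x0,y0])
    u=M[:,::-1].mean(0)+[x0,y0]
    print('floor',onz(n,*u,.0165)*1000,'rim',onz(n,*u,.0245)*1000)
print('d',delta((.5637,-.0578,.37)))
```

```text
t 7.23 p [605.9 -50.  367. ] yang -4.77 z [-0.004   0.0012 -1.    ] F [-0.4 -0.3 -1.4] gap 21.3 grip 30.4 q [-0.21  0.21  1.61  0.    1.33 -0.13]
tri [564.40114712 -58.30238864  18.0038496 ] [565.0948106  -57.5817159   18.10034147]
top1 145 [346.84297521 199.62809917] [338 189] [355 206]
floor [559.70763684 -58.67066397  16.5       ] rim [557.93319865 -57.99409211  24.5       ]
scene2 183 [311.40625 241.34375] [308 239] [315 244]
floor [562.6987304  -56.25298649  16.5       ] rim [568.11552114 -62.52651626  24.5       ]
d [-13.  -41.6  -2. ]
```

Call:
{"op": "arm_command", "data": {"series": [[[-3.1,-10.6,0,0,0,0,0.1],[-5,-15,10,0,0,0,0.1],[-5,-15,20,0,0,0,0.1],[0,0,25,0,0,0,0.1],[0,0,22,0,0,0,0.1],[0,0,20,0,0,0,0.1],[0,0,10,0,0,0,0.1],[0,0,0,0,0,0,0.1],[0,0,0,0,0,0,0.1],[0,0,0,0,0,0,0.1]]]}}

```text
time_s: 8.17
ee_pos: [0.5658, -0.0583, 0.264]
tcp_rot: [2.308, 2.129, 0.002]
wrist_force: [0.8, 0.1, 0.2]
finger_gap: 0.0214
grip_force: 30.4
```

Run:
```python
from h import *
axes();print(delta((.5647,-.058,.211)))
s=cam('scene','s5.png')
e=np.array(state()['ee_pos']);
b=e-[0,0,.1946]
print('base pred',proj(s,b),'bodytop',proj(s,b+[0,0,.034]),'cup',proj(s,[.5647,-.058,.0165]))
i=cv2.imread('pics/s5.png');cv2.imwrite('pics/z5.png',cv2.convertScaleAbs(cv2.resize(i[150:290,240:390],(750,700),interpolation=2)[100:],alpha=1.5))
```

```text
t 8.17 p [565.8 -58.3 264. ] yang -4.6 z [ 1.9e-03 -4.0e-04 -1.0e+00] F [0.8 0.1 0.2] gap 21.4 grip 30.4 q [-0.24  0.23  1.79  0.    1.11 -0.16]
[ 0.3 -1.2 53. ]
base pred [[311.60429281 226.15564546]] bodytop [[311.46036753 215.2561302 ]] cup [[311.57056259 242.09714721]]
```

View pics/z5.png

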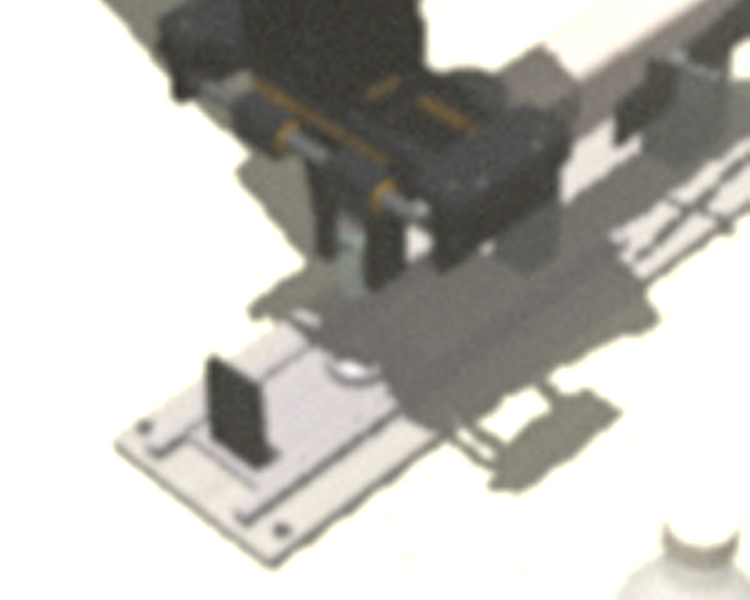

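The vial hangs at scene (310.4,227), straight above the cup at (310.8,243), within about 1 mm. I'll lower it.

Call:
{"op": "arm_command", "data": {"series": [[[0.2,-0.6,15,0,0,0,0.1],[0,0,15,0,0,0,0.1],[0,0,8,0,0,0,0.1],[0,0,4,0,0,0,0.1],[0,0,4,0,0,0,0.1],[0,0,3,0,0,0,0.1],[0,0,1.5,0,0,0,0.1],[0,0,0,0,0,0,0.1],[0,0,0,0,0,0,0.1]]]}}

```text
time_s: 8.97
ee_pos: [0.5647, -0.0586, 0.2125]
tcp_rot: [2.31, 2.129, 0.001]
wrist_force: [0.4, 0.2, -0.7]
finger_gap: 0.0216
grip_force: 30.4
```

Run:
```python
from h import *
axes();print(delta((.5647,-.058,.211)))
```

```text
t 8.97 p [564.7 -58.6 212.5] yang -4.66 z [ 5.e-04 -1.e-04 -1.e+00] F [ 0.4  0.2 -0.7] gap 21.6 grip 30.4 q [-0.24  0.3   1.82  0.    1.02 -0.16]
[ 0.6 -0.   1.5]
```

Call:
{"op": "arm_command", "data": {"series": [[[0,0,1,0,0,0,0.1],[0,0,0.3,0,0,0,0.1],[0,0,0,0,0,0,0.1],[0,0,0,0,0,0,0.4],[0,0,0,0,0,0,0.6],[0,0,0,0,0,0,0.6],[0,0,0,0,0,0,0.6],[0,0,0,0,0,0,0.6],[0,0,0,0,0,0,0.6]]]}}

```text
time_s: 9.72
ee_pos: [0.5645, -0.0585, 0.2109]
tcp_rot: [-2.31, -2.129, 0.0]
wrist_force: [0.4, -0.3, -0.6]
finger_gap: 0.0494
grip_force: 0.0
```

Call:
{"op": "arm_command", "data": {"series": [[[0,0,-5,0,0,0,0.6],[0,0,-15,0,0,0,0.6],[0,0,-25,0,0,0,0.6],[-5,0,-25,0,0,0,0.6],[-25,0,-10,0,0,0,0.3],[-35,0,0,0,0,0,0],[-40,0,0,0,0,0,0],[-30,0,0,0,0,0,0],[-15,0,0,0,0,0,0],[0,0,0,0,0,0,0],[0,0,0,0,0,0,0]]]}}

```text
time_s: 10.63
ee_pos: [0.5522, -0.2082, 0.2909]
tcp_rot: [-2.311, -2.127, -0.001]
wrist_force: [0.4, 0.4, 0.4]
finger_gap: 0.0132
grip_force: 0.0
```

Run:
```python
from h import *
axes()
s=cam('scene','s6.png');c=cam('top','t6.png')
i=cv2.imread('pics/s6.png');a=cv2.resize(i[190:270,265:345],(400,400),interpolation=2)
t=cv2.imread('pics/t6.png');b=cv2.resize(t[160:240,320:400],(400,400),interpolation=2)
cv2.imwrite('pics/z6.png',cv2.convertScaleAbs(np.hstack([a,b]),alpha=1.5))
```

```text
t 10.63 p [ 552.2 -208.2  290.9] yang -4.77 z [-1.e-04  8.e-04 -1.e+00] F [0.4 0.4 0.4] gap 13.2 grip 0.0 q [-0.49  0.24  1.72  0.    1.18 -0.41]
```

View pics/z6.png

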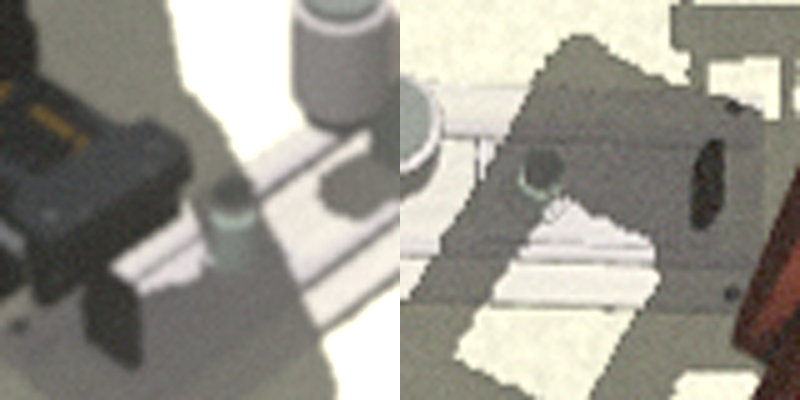

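The vial stands upright in the cup. The scene crop shows it on the shuttle, and the top crop shows it centred in the ring. Next I'll lower the closed fingers and push the plate.

Call:
{"op": "arm_command", "data": {"series": [[[0,0,15,0,0,0,0],[0,0,25,0,0,0,0],[0,0,22,0,0,0,0],[0,0,12,0,0,0,0],[15,0,0,0,0,0,0],[15,0,0,0,0,0,0],[8,0,0,0,0,0,0],[4,0,0,0,0,0,0],[4,0,0,0,0,0,0],[4,0,0,0,0,0,0],[4,0,0,0,0,0,0],[4,0,0,0,0,0,0]]]}}

```text
time_s: 11.73
ee_pos: [0.5573, -0.1505, 0.2176]
tcp_rot: [2.309, 2.128, -0.0]
wrist_force: [-0.7, -3.0, 1.7]
finger_gap: 0.0005
grip_force: 1.4
```

Run:
```python
from h import *
axes()
```

```text
t 11.73 p [ 557.3 -150.5  217.6] yang -4.66 z [ 0.0012 -0.0014 -1.    ] F [-0.7 -3.   1.7] gap 0.5 grip 1.4 q [-0.4   0.31  1.79 -0.    1.03 -0.32]
```

Call:
{"op": "arm_command", "data": {"series": [[[5,0,0,0,0,0,0],[6,0,0,0,0,0,0],[6,0,0,0,0,0,0],[6,0,0,0,0,0,0],[6,0,0,0,0,0,0],[6,0,0,0,0,0,0],[6,0,0,0,0,0,0],[6,0,0,0,0,0,0],[4,0,0,0,0,0,0],[3,0,0,0,0,0,0],[2,0,0,0,0,0,0]]]}}

```text
time_s: 12.65
ee_pos: [0.5616, -0.0939, 0.2168]
tcp_rot: [-2.309, -2.13, 0.0]
wrist_force: [0.9, -2.7, -0.3]
finger_gap: 0.0005
grip_force: 1.3
```

Call:
{"op": "arm_command", "data": {"series": [[[1.5,0,0,0,0,0,0],[1.5,0,0,0,0,0,0],[1.5,0,0,0,0,0,0],[0,0,0,0,0,0,0]]]}}

```text
time_s: 12.98
ee_pos: [0.5618, -0.0897, 0.2167]
tcp_rot: [-2.309, -2.129, 0.0]
wrist_force: [0.6, -1.3, -0.6]
finger_gap: 0.0006
grip_force: 0.7
```

Call:
{"op": "arm_command", "data": {"series": [[[1.5,0,0,0,0,0,0],[1.5,0,0,0,0,0,0],[1,0,0,0,0,0,0],[0,0,0,0,0,0,0]]]}}

```text
time_s: 13.32
ee_pos: [0.5621, -0.0857, 0.2167]
tcp_rot: [-2.309, -2.129, 0.0]
wrist_force: [1.4, -2.5, -0.4]
finger_gap: 0.0005
grip_force: 0.8
```

Call:
{"op": "arm_command", "data": {"series": [[[1.5,0,0,0,0,0,0],[1.5,0,0,0,0,0,0],[1.5,0,0,0,0,0,0],[0,0,0,0,0,0,0]]]}}

```text
time_s: 13.65
ee_pos: [0.5625, -0.0815, 0.2168]
tcp_rot: [2.309, 2.13, -0.001]
wrist_force: [-0.5, -3.9, -0.2]
finger_gap: 0.0005
grip_force: 2.1
```

Call:
{"op": "arm_command", "data": {"series": [[[1,0,0,0,0,0,0],[1,0,0,0,0,0,0],[0,0,0,0,0,0,0]]]}}

```text
time_s: 13.9
ee_pos: [0.5626, -0.0809, 0.2169]
tcp_rot: [2.308, 2.128, -0.004]
wrist_force: [-1.9, -10.9, -0.6]
finger_gap: 0.0002
grip_force: 5.8
```

The shuttle is home: the hard stop came at y = -0.081 with about 11 N. I'll press it 1 mm more to be sure, then back off, rise, and go beside the paddle rearward of the lever.

Call:
{"op": "arm_command", "data": {"series": [[[0.8,0,0,0,0,0,0],[0,0,0,0,0,0,0],[-10,0,0,0,0,0,0],[-20,0,0,0,0,0,0],[-5,0,-15,0,0,0,0],[0,0,-35,0,0,0,0],[0,0,-40,0,0,0,0],[0,0,-40,0,0,0,0],[0,0,-20,0,0,0,0],[15,5,0,0,0,0,0],[35,10,0,0,0,0,0],[35,10,0,0,0,0,0]]]}}

```text
time_s: 14.9
ee_pos: [0.5919, -0.0305, 0.3677]
tcp_rot: [-2.313, -2.126, -0.002]
wrist_force: [1.1, 0.1, 0.2]
finger_gap: 0.0006
grip_force: 0.0
```

Call:
{"op": "arm_command", "data": {"series": [[[38,10,0,0,0,0,0],[38,10,0,0,0,0,0],[38,8,0,0,0,0,0],[38,5,0,0,0,0,0],[25,0,0,0,0,0,0],[13,0,0,0,0,0,0],[0,0,0,0,0,0,0],[0,0,0,0,0,0,0],[0,0,0,0,0,0,0]]]}}

```text
time_s: 15.65
ee_pos: [0.64, 0.1546, 0.3666]
tcp_rot: [-2.311, -2.128, 0.001]
wrist_force: [0.3, 0.5, -0.5]
finger_gap: 0.0006
grip_force: 0.0
```

```bash
cat >> h.py <<'E'
O=np.array([.5761,.083]);Y=-.0815
def w(x,y,z):
    c,s=np.cos(Y),np.sin(Y);return np.array([O[0]+(x*c-y*s)/1000,O[1]+(x*s+y*c)/1000,z])
def st():
    e=np.array(state()['ee_pos']);c,s=np.cos(Y),np.sin(Y);d=e[:2]-O
    print('station TCP',np.round([(d[0]*c+d[1]*s)*1000,(-d[0]*s+d[1]*c)*1000,e[2]*1000],1))
E
python3 - <<'E'
from h import *
axes();st();print(delta(w(58,75,.274)))
E
```

```text
t 15.65 p [640.  154.6 366.6] yang -4.71 z [-7.e-04 -5.e-04 -1.e+00] F [ 0.3  0.5 -0.5] gap 0.6 grip 0.0 q [ 0.12  0.33  1.47 -0.    1.35  0.2 ]
station TCP [ 57.9  76.6 366.6]
[-1.5  0.2 92.6]
```

Call:
{"op": "arm_command", "data": {"series": [[[0,4,15,0,0,0,0],[0,0,30,0,0,0,0],[0,0,25,0,0,0,0],[0,0,14,0,0,0,0],[0,0,8,0,0,0,0],[0,0,0,0,0,0,0],[0,0,0,0,0,0,0]]]}}

```text
time_s: 16.23
ee_pos: [0.6445, 0.155, 0.2751]
tcp_rot: [2.311, 2.128, 0.0]
wrist_force: [0.4, 0.3, 0.4]
finger_gap: 0.0005
grip_force: 0.0
```

Run:
```python
from h import *
axes();st()
s=cam('scene','s8.png')
i=cv2.imread('pics/s8.png');cv2.imwrite('pics/z8.png',cv2.convertScaleAbs(cv2.resize(i[140:240,310:430],(720,600),interpolation=2),alpha=1.6))
for n,p in dict(tip=(47.,58,.092),lever_tip=(55,52,.105),piv=(34,47,.115),ptip=(42,-4,.105)).items(): print(n,(proj(s,w(*p))[0]-[310,140])*6)
```

```text
t 16.23 p [644.5 155.  275.1] yang -4.7 z [ 2.e-04  0.e+00 -1.e+00] F [0.4 0.3 0.4] gap 0.5 grip 0.0 q [ 0.12  0.42  1.53 -0.    1.19  0.2 ]
station TCP [ 62.3  77.3 275.1]
tip [424.12103671 297.5257656 ]
lever_tip [432.64777037 287.44314138]
piv [387.1475166  251.91052835]
ptip [320.77197396 334.55044586]
```

View pics/z8.png

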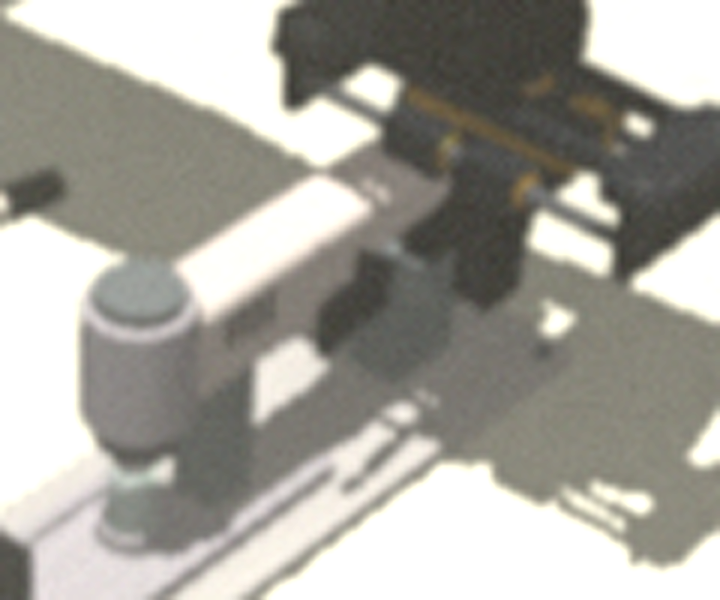

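The vial is in the cup under the head, at crop (130,500). The fingers are just rearward of the lever, which is near crop (435,265). Now I'll push the lever forward.

Call:
{"op": "arm_command", "data": {"series": [[[0,-2,0,0,0,0,0],[0,-2,0,0,0,0,0],[-4,0,0,0,0,0,0],[-4,0,0,0,0,0,0],[-3,0,0,0,0,0,0],[-2,0,0,0,0,0,0],[0,0,0,0,0,0,0]]]}}

```text
time_s: 16.87
ee_pos: [0.6392, 0.1425, 0.2752]
tcp_rot: [2.31, 2.129, 0.001]
wrist_force: [1.0, 2.0, -0.0]
finger_gap: 0.0005
grip_force: 0.6
```

Call:
{"op": "arm_command", "data": {"series": [[[-2,0,0,0,0,0,0],[-2,0,0,0,0,0,0],[-1,0,0,0,0,0,0],[0,0,0,0,0,0,0]]]}}

```text
time_s: 17.2
ee_pos: [0.6388, 0.1378, 0.275]
tcp_rot: [2.31, 2.129, 0.001]
wrist_force: [1.0, 1.5, 0.1]
finger_gap: 0.0006
grip_force: 1.0
```

Call:
{"op": "arm_command", "data": {"series": [[[-2,0,0,0,0,0,0],[-2,0,0,0,0,0,0],[-1,0,0,0,0,0,0],[0,0,0,0,0,0,0]]]}}

```text
time_s: 17.53
ee_pos: [0.6382, 0.1328, 0.2749]
tcp_rot: [-2.31, -2.129, 0.0]
wrist_force: [0.8, 2.6, 0.2]
finger_gap: 0.0001
grip_force: 1.2
```

Run:
```python
from h import *
axes();st()
```

```text
t 17.53 p [638.2 132.8 274.9] yang -4.67 z [-4.e-04  1.e-04 -1.e+00] F [0.8 2.6 0.2] gap 0.1 grip 1.2 q [0.08 0.4  1.56 0.   1.18 0.17]
station TCP [ 57.8  54.7 274.9]
```

Call:
{"op": "arm_command", "data": {"series": [[[-2,0,0,0,0,0,0],[-2,0,0,0,0,0,0],[-2,0,0,0,0,0,0],[-2,0,0,0,0,0,0],[-1,0,0,0,0,0,0],[0,0,0,0,0,0,0]]]}}

```text
time_s: 18.03
ee_pos: [0.6376, 0.1236, 0.2748]
tcp_rot: [2.31, 2.129, -0.0]
wrist_force: [-0.2, 1.3, -0.3]
finger_gap: 0.0002
grip_force: 1.2
```

Run:
```python
from h import *
axes();st()
s=cam('scene','s9.png');i=cv2.imread('pics/s9.png');cv2.imwrite('pics/z9.png',cv2.convertScaleAbs(cv2.resize(i[160:210,350:410],(720,600),interpolation=2),alpha=2.2))
```

```text
t 18.03 p [637.6 123.6 274.8] yang -4.67 z [ 1.e-04 -2.e-04 -1.e+00] F [-0.2  1.3 -0.3] gap 0.2 grip 1.2 q [ 0.07  0.39  1.57 -0.    1.18  0.15]
station TCP [ 58.   45.5 274.8]
```

View pics/z9.png

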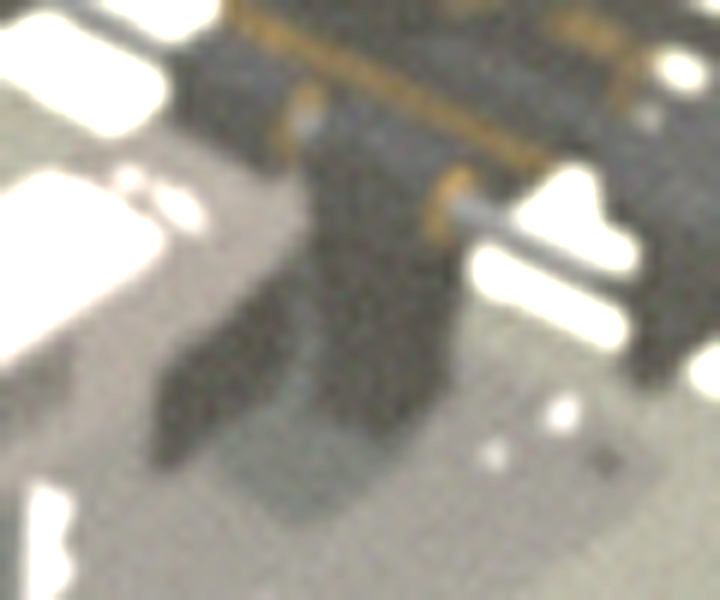

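The grey lever at crop (305,340) lies folded ahead of the fingers. Now I'll squeeze in small steps.

Call:
{"op": "arm_command", "data": {"series": [[[0,-1,0,0,0,0,0],[0,-1,0,0,0,0,0],[0,-1,0,0,0,0,0],[0,0,0,0,0,0,0]]]}}

```text
time_s: 18.42
ee_pos: [0.6348, 0.124, 0.2753]
tcp_rot: [2.309, 2.128, 0.001]
wrist_force: [4.3, 0.3, -0.8]
finger_gap: 0.0008
grip_force: 1.6
```

Call:
{"op": "arm_command", "data": {"series": [[[0,-1,0,0,0,0,0],[0,-1,0,0,0,0,0],[0,0,0,0,0,0,0]]]}}

```text
time_s: 18.67
ee_pos: [0.6327, 0.1243, 0.2752]
tcp_rot: [2.309, 2.129, 0.001]
wrist_force: [4.3, -0.4, 1.5]
finger_gap: 0.0006
grip_force: 1.9
```

Call:
{"op": "arm_command", "data": {"series": [[[0,-1,0,0,0,0,0],[0,-1,0,0,0,0,0],[0,0,0,0,0,0,0]]]}}

```text
time_s: 18.92
ee_pos: [0.6306, 0.1245, 0.2751]
tcp_rot: [2.309, 2.129, 0.0]
wrist_force: [5.9, -0.8, 1.8]
finger_gap: 0.0007
grip_force: 2.1
```

Call:
{"op": "arm_command", "data": {"series": [[[0,-1,0,0,0,0,0],[0,-0.7,0,0,0,0,0],[0,0,0,0,0,0,0]]]}}

```text
time_s: 19.17
ee_pos: [0.629, 0.1246, 0.275]
tcp_rot: [2.309, 2.129, 0.0]
wrist_force: [4.7, -1.6, -0.4]
finger_gap: 0.0007
grip_force: 2.3
```

Call:
{"op": "arm_command", "data": {"series": [[[0,-0.7,0,0,0,0,0],[0,-0.5,0,0,0,0,0],[0,0,0,0,0,0,0]]]}}

```text
time_s: 19.42
ee_pos: [0.6279, 0.1245, 0.2751]
tcp_rot: [2.309, 2.129, 0.0]
wrist_force: [5.8, -1.5, 0.7]
finger_gap: 0.0004
grip_force: 2.4
```

Call:
{"op": "arm_command", "data": {"series": [[[0,-0.7,0,0,0,0,0],[0,-0.3,0,0,0,0,0],[0,0,0,0,0,0,0]]]}}

```text
time_s: 19.67
ee_pos: [0.6269, 0.1245, 0.2751]
tcp_rot: [2.309, 2.129, 0.0]
wrist_force: [6.3, -0.8, -0.1]
finger_gap: 0.0005
grip_force: 2.5
```

Call:
{"op": "arm_command", "data": {"series": [[[0,-0.7,0,0,0,0,0],[0,-0.5,0,0,0,0,0],[0,0,0,0,0,0,0]]]}}

```text
time_s: 19.92
ee_pos: [0.6258, 0.1245, 0.2751]
tcp_rot: [2.309, 2.128, 0.0]
wrist_force: [5.8, -3.0, 0.1]
finger_gap: 0.0006
grip_force: 2.6
```

Call:
{"op": "arm_command", "data": {"series": [[[0,-0.7,0,0,0,0,0],[0,-0.3,0,0,0,0,0],[0,0,0,0,0,0,0]]]}}

```text
time_s: 20.17
ee_pos: [0.6249, 0.1245, 0.2751]
tcp_rot: [2.309, 2.128, 0.001]
wrist_force: [7.1, -2.4, -0.3]
finger_gap: 0.0004
grip_force: 2.8
```

Call:
{"op": "arm_command", "data": {"series": [[[0,-0.5,0,0,0,0,0],[0,-0.3,0,0,0,0,0],[0,0,0,0,0,0,0]]]}}

```text
time_s: 20.42
ee_pos: [0.6241, 0.1245, 0.2752]
tcp_rot: [2.308, 2.128, 0.001]
wrist_force: [7.0, -3.9, -0.0]
finger_gap: 0.0008
grip_force: 3.0
```

Call:
{"op": "arm_command", "data": {"series": [[[0,-0.6,0,0,0,0,0],[0,-0.6,0,0,0,0,0],[0,0,0,0,0,0,0]]]}}

```text
time_s: 20.67
ee_pos: [0.623, 0.1245, 0.2752]
tcp_rot: [2.308, 2.128, 0.001]
wrist_force: [7.4, -3.1, -0.5]
finger_gap: 0.0003
grip_force: 3.3
```

Call:
{"op": "arm_command", "data": {"series": [[[0,-0.5,0,0,0,0,0],[0,-0.5,0,0,0,0,0],[0,0,0,0,0,0,0]]]}}

```text
time_s: 20.92
ee_pos: [0.6221, 0.1246, 0.2752]
tcp_rot: [2.308, 2.127, 0.001]
wrist_force: [7.5, -3.3, -0.8]
finger_gap: 0.0008
grip_force: 3.6
```

Call:
{"op": "arm_command", "data": {"series": [[[0,-0.5,0,0,0,0,0],[0,-0.3,0,0,0,0,0],[0,0,0,0,0,0,0]]]}}

```text
time_s: 21.17
ee_pos: [0.6214, 0.1245, 0.2752]
tcp_rot: [2.308, 2.127, 0.002]
wrist_force: [8.3, -3.7, -1.0]
finger_gap: 0.0001
grip_force: 3.8
```

Run:
```python
from h import *
axes();st();s=cam('scene','s10.png')
```

```text
t 21.17 p [621.4 124.5 275.2] yang -4.67 z [ 0.0027 -0.0015 -1.    ] F [ 8.3 -3.7 -1. ] gap 0.1 grip 3.8 q [ 0.07  0.36  1.61 -0.    1.17  0.16]
station TCP [ 41.8  45.1 275.2]
```

Call:
{"op": "arm_command", "data": {"series": [[[0,-0.5,0,0,0,0,0],[0,-0.5,0,0,0,0,0],[0,0,0,0,0,0,0]]]}}

```text
time_s: 21.47
ee_pos: [0.6205, 0.1246, 0.2753]
tcp_rot: [2.308, 2.127, 0.002]
wrist_force: [9.4, -3.5, -1.4]
finger_gap: 0.0001
grip_force: 4.1
```

Call:
{"op": "arm_command", "data": {"series": [[[0,-0.5,0,0,0,0,0],[0,-0.3,0,0,0,0,0],[0,0,0,0,0,0,0]]]}}

```text
time_s: 21.72
ee_pos: [0.6198, 0.1246, 0.2753]
tcp_rot: [2.308, 2.127, 0.002]
wrist_force: [9.5, -4.2, -2.1]
finger_gap: 0.0006
grip_force: 4.3
```

Call:
{"op": "arm_command", "data": {"series": [[[0,-0.5,0,0,0,0,0],[0,-0.3,0,0,0,0,0],[0,0,0,0,0,0,0]]]}}

```text
time_s: 21.97
ee_pos: [0.6191, 0.1246, 0.2753]
tcp_rot: [2.307, 2.127, 0.003]
wrist_force: [10.2, -3.3, -1.0]
finger_gap: 0.0005
grip_force: 4.6
```

Call:
{"op": "arm_command", "data": {"series": [[[0,-0.5,0,0,0,0,0],[0,0,0,0,0,0,0]]]}}

```text
time_s: 22.13
ee_pos: [0.6189, 0.1246, 0.2754]
tcp_rot: [2.307, 2.126, 0.004]
wrist_force: [11.0, -4.3, -3.1]
finger_gap: -0.0
grip_force: 5.2
```

Call:
{"op": "arm_command", "data": {"series": [[[0,-0.5,0,0,0,0,0],[0,0,0,0,0,0,0]]]}}

```text
time_s: 22.3
ee_pos: [0.6186, 0.1246, 0.2754]
tcp_rot: [2.307, 2.125, 0.005]
wrist_force: [12.8, -3.0, -4.0]
finger_gap: 0.0002
grip_force: 5.9
```

Call:
{"op": "arm_command", "data": {"series": [[[0,-0.5,0,0,0,0,0],[0,0,0,0,0,0,0]]]}}

```text
time_s: 22.47
ee_pos: [0.6184, 0.1246, 0.2754]
tcp_rot: [2.306, 2.125, 0.006]
wrist_force: [14.4, -4.7, -5.0]
finger_gap: 0.0005
grip_force: 6.6
```

Run:
```python
from h import *
axes();st();s=cam('scene','s11.png');i=cv2.imread('pics/s11.png')
a=cv2.resize(i[160:210,350:410],(400,333),interpolation=2);b=cv2.resize(i[185:245,310:370],(400,333),interpolation=2)
cv2.imwrite('pics/z11.png',cv2.convertScaleAbs(np.hstack([a,b]),alpha=2))
```

```text
t 22.47 p [618.4 124.6 275.4] yang -4.68 z [ 0.0067 -0.0016 -1.    ] F [14.4 -4.7 -5. ] gap 0.5 grip 6.6 q [ 0.07  0.35  1.62 -0.    1.16  0.16]
station TCP [ 38.7  44.9 275.4]
```

View pics/z11.png

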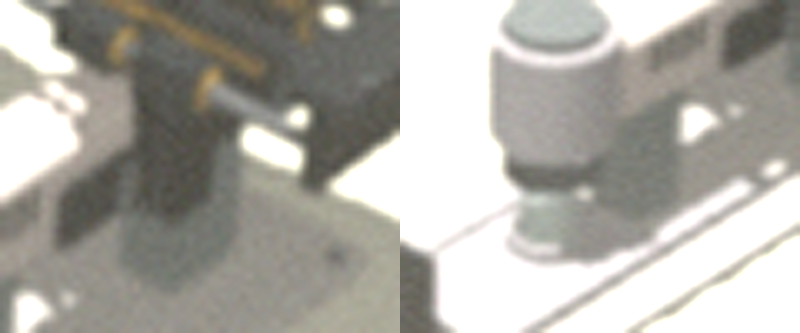

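The paddle is flush on the handle at left crop (95,195), and the collet is down on the cap at right crop (550,190). The force climbed smoothly from 5 to 10 N and then steeply, as it would at the home stop. Now I'll hold.

Call:
{"op": "arm_command", "data": {"series": [[[0,-0.4,0,0,0,0,0],[0,0,0,0,0,0,0],[0,0,0,0,0,0,0],[0,0,0,0,0,0,0],[0,0,0,0,0,0,0],[0,0,0,0,0,0,0],[0,0,0,0,0,0,0],[0,0,0,0,0,0,0],[0,0,0,0,0,0,0],[0,0,0,0,0,0,0],[0,0,0,0,0,0,0],[0,0,0,0,0,0,0]]]}}

```text
time_s: 23.52
ee_pos: [0.6182, 0.1246, 0.2756]
tcp_rot: [2.306, 2.125, 0.007]
wrist_force: [15.1, -5.2, -4.8]
finger_gap: 0.0005
grip_force: 7.1
```

Call:
{"op": "arm_command", "data": {"series": [[[0,0,0,0,0,0,0],[0,0,0,0,0,0,0],[0,0,0,0,0,0,0],[0,0,0,0,0,0,0],[0,0,0,0,0,0,0],[0,0,0,0,0,0,0]]]}}

```text
time_s: 24.02
ee_pos: [0.6182, 0.1246, 0.2755]
tcp_rot: [2.306, 2.125, 0.007]
wrist_force: [15.3, -4.1, -5.1]
finger_gap: 0.0005
grip_force: 7.1
```

Call:
{"op": "arm_command", "data": {"series": [[[0,1.5,0,0,0,0,0],[0,2,0,0,0,0,0],[0,3,0,0,0,0,0],[0,4,0,0,0,0,0],[0,6,0,0,0,0,0],[0,8,0,0,0,0,0],[0,12,0,0,0,0,0],[0,15,0,0,0,0,0],[0,20,0,0,0,0,0],[0,20,0,0,0,0,0],[0,10,0,0,0,0,0],[0,0,0,0,0,0,0]]]}}

```text
time_s: 25.02
ee_pos: [0.7183, 0.1169, 0.2736]
tcp_rot: [-2.31, -2.128, 0.003]
wrist_force: [0.8, -0.0, 0.5]
finger_gap: 0.0005
grip_force: 0.0
```

Call:
{"op": "arm_command", "data": {"series": [[[0,0,-20,0,0,0,0],[0,0,-40,0,0,0,0],[0,0,-40,0,0,0,0],[0,0,-20,0,0,0,0],[0,20,0,0,0,0,0],[0,20,0,0,0,0,0],[0,0,0,0,0,0,0],[0,0,0,0,0,0,0]]]}}

```text
time_s: 25.68
ee_pos: [0.7568, 0.1142, 0.3929]
tcp_rot: [-2.308, -2.127, 0.005]
wrist_force: [-0.2, 0.3, -0.4]
finger_gap: 0.0004
grip_force: 0.0
```

Run:
```python
from h import *
axes();s=cam('scene','s12.png');t=cam('top','t12.png');i=cv2.imread('pics/s12.png');j=cv2.imread('pics/t12.png')
a=cv2.resize(i[140:270,260:420],(480,390),interpolation=2);b=cv2.resize(j[150:230,220:330],(320,233),interpolation=2);b=np.vstack([b,np.zeros((157,320,3),np.uint8)])
cv2.imwrite('pics/z12.png',cv2.convertScaleAbs(np.hstack([a,b]),alpha=1.6))
```

```text
t 25.68 p [756.8 114.2 392.9] yang -4.66 z [-4.1e-03 -2.0e-04 -1.0e+00] F [-0.2  0.3 -0.4] gap 0.4 grip 0.0 q [ 0.05  0.57  1.1  -0.    1.48  0.13]
```

View pics/z12.png

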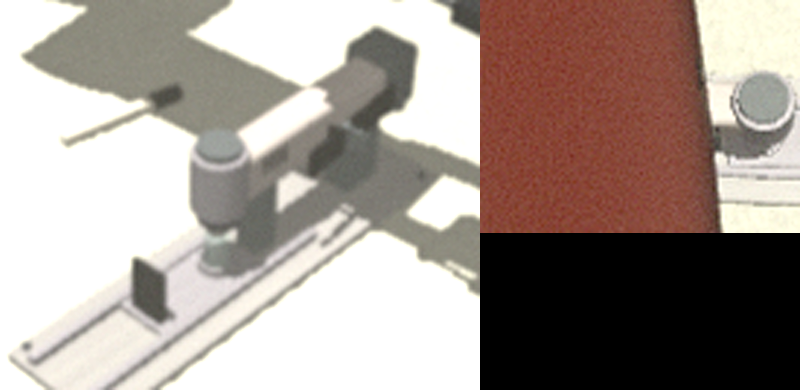

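The final view shows the vial in the cup under the head, the shuttle home, the paddle out again and the lever standing back. The gripper is clear, so I'll hand in.

```bash
python3 -c "
from workcell import robot;print(robot.hand_in())"
```

```text
the job is handed in; nothing more can be done
None
```

I handed the job in at about 26 s: the short vial is crimped and upright in the cup under the head, the shuttle is home, the paddle and lever have sprung back, and I never moved the taller vial. The squeeze was about 15 N for 1.5 s; lever position and full paddle travel were judged from force and images, and no verdict came back.

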